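# Put away the bracket pair and ease the sprung caddy flap shut

### The arm

A 7-joint arm with a two-finger parallel gripper is mounted at the origin on the work surface. World frame = base frame: x ahead of the robot, y to its left, z up, the work surface at z = 0. Lengths are in m, angles in rad, forces in N, time in s.
With the tool pointing down it reaches from about 0.4 to 0.85 m from the base axis. Payload 4.5 kg.
Tool frame: the origin (TCP) lies at the very end of the fingers, on their centre line; the grasp point (between the pads) lies 19 mm behind it (env.grasp_offset is the distance from the TCP to the grasp point, in m); z points along the fingers, y is the line along which they close (so a half turn about z gives the same grasp; the last joint's range is limited). The gripper opens to 85 mm and grips with 20 to 120 N. Pads are 22 mm wide; open, the fingers measure 114 mm over their backs; the gripper's body (76 mm by 85 mm) begins 54 mm behind the grasp point. The pads swing forward as they close: fully open they stand 13 mm farther back than shut.
Start: joints at [-1.256, 0.689, -0.195, 1.565, 0.157, 0.902, -0.215], TCP at [0.173, 0.601, 0.231] pointing down, gripper open.
Joint ranges: [-3.01, 3.01], [-0.46, 2.08], [-1.47, 1.51], [0.13, 2.56], [-1, 4.14], [0.04, 2.09], [-2.66, 2.66]. Speed limits (rad/s): [2.57, 2.57, 3.14, 3.14, 3.14, 3.14, 3.14].

### API

Orientations are given as a unit quaternion [w, x, y, z].
In Python, from station import env gives the robot as it stands. The module is installed in compiled form; this text tells all that it offers. Calls block until the motion is done:
- env.reach(position, orientation): joint-space move of the TCP to a pose.
- env.move_straight(position, rot=None, rate=0.15, f_stop=None): straight line of the TCP; rot=None keeps the orientation; rate is the mean speed in m/s. With f_stop (N) it stops when the force on the tool has changed by that much, and returns True; else False.
- env.goto_joints(angles): joint-space move.
- env.open() and env.close(): open the fingers fully, or close them until they stop; the grip force is fixed at half the most.
- env.dwell(seconds).
- env.ik(position, orientation): joint angles nearest the present ones, or None.
- env.read_state(): the state.
- env.get_image(name): name is "side" or "top"; returns a dict with "img" (400x640x3 uint8, red, green, blue), "fx", "fy", "cx", "cy" (pixels), "camera_from_world" (4x4, takes a point from world to camera coordinates). Camera axes: x right, y down, z forward; pixel columns grow to the right and rows downward; lengths in m; the calibration is good to about 2 mm. A picture is of the moment at which its call begins. There is no depth.
A pose or a line that the arm cannot do raises env.MotionError and nothing moves.
- env.close_job(): hands the job in; it is judged then, once.
Trained networks look in a picture, given as the dict that the camera call returned (one of the last four; its "shot" number tells which), for a name from the list of things; names that differ only in an ending like _2 or _b are one class to them, and where a whole thing is asked for, a point or a joint stands for the part that bears it (a point fixed in the world has none). Each returns a list of dicts, best first, with "confidence" (0 to 1); they miss things now and then, are a little off and sometimes report something else, mostly with a low value. They report only what shows in the picture. A call takes as long as a camera call. They do not tell look-alikes from the thing itself.
- env.look_for(query, picture): "rect" ([centre column, centre row, width, height] in pixels, round what is visible of it).
- env.cut_out(query, picture): "mask" (400x640 bool, what is visible of it) and "rect" ([centre column, centre row, width, height] in pixels, round what is visible of it).
The state is a dict: "clock": time; "joints": joint angles; "qvel": joint speeds; "joint_torque": joint torques, N m; "tcp_pos": TCP position; "tool_rot": TCP orientation; "force": force on the tool from outside, world axes, zero at the start; "torque": the same for the moment, N m; "opening": finger opening in m; "finger_force": force on a finger pad.
Only numpy, scipy, OpenCV 4.12 (cv2) and the standard library are available. Lean on these libraries where they do the work, as an engineer would, in place of code of your own. Each camera call takes 0.05 s, during which the arm holds its last target. There are 200 camera calls.

### The job

Put the left-hand bracket flat, rib up, in the caddy's blue bay and the right-hand one likewise in the yellow bay while the flap stands open. Then close the flap by its red bar, holding it back against its spring all the way so that it never slams, not even over the last few millimetres, and let go of it fully closed. Leave the drill, the timber offcut and the screw jar alone.

Things in the scene. Friction and masses are not known exactly. Their poses are not given: they have to be found in the camera images.
- bracket_left: Left-hand aluminium bracket, 0.16 kg. Flat L base 5 mm thick: arm 120 x 30 mm along x; foot at its +x end (x 30 to 60) reaching to +y, 55 mm from the arm's centre line. On the arm a rib 100 long, 10 thick, top 39 mm above the underside: grasp this. From above, foot end away, the foot points left. Origin: middle of the arm, underside; z up. Starts flat, rib up, any yaw.
- bracket_right: Right-hand aluminium bracket, 0.16 kg. Flat L base 5 mm thick: arm 120 x 30 mm along x; foot at its +x end (x 30 to 60) reaching to -y, 55 mm from the arm's centre line. On the arm a rib 100 long, 10 thick, top 39 mm above the underside: grasp this. From above, foot end away, the foot points right. Origin: middle of the arm, underside; z up. Starts flat, rib up, any yaw.
- caddy: Grey open box screwed to the bench, 172 (x) x 256 (y) mm, walls 6 thick, 62 high, floor 6. A divider makes two bays along y, each 160 (x) x 119 (y) mm inside: blue floor at +y, yellow at -y, with black outlines of the brackets (foot to +x). Flap hinged on the +x rim, roughly on the robot's right; the -x side is the free front. Origin: centre of the underside, z up.
- blue_bay (a point): Centre of the blue bay's floor surface, axes as the caddy's: for the left-hand bracket.
- yellow_bay (a point): Centre of the yellow bay's floor surface, axes as the caddy's: for the right-hand bracket.
- hinge_line (a point): Middle of the flap's hinge axis, 65 mm above the bench; the axis runs along the caddy's y. A thin steel spring strut stands outside the caddy's -y wall near the hinge, 12 mm off it, up to 60 mm above the hinge when open.
- flap_bar (a point): Middle of the flap's red bar handle, 12 mm thick, parallel to the hinge axis and 222 mm from it, 110 mm free between two dark arms. It lies in the flap's plane, 50 mm beyond its free edge, open all round: fingers can straddle it from above at any flap angle, and it can turn between them. Height 285 mm when open, 65 mm when closed.
- flap (a joint): White flap, 172 x 256 x 6 mm, 0.4 kg; closing angle in rad: 0 open at its stop (leaning 0.08 past upright), 1.65 closed on a rigid stop. Over-centre spring: up to about 0.25 it stays open, beyond that it pulls shut ever harder, to about 9 N at the bar near closed. Hardly damped: let go even 4 mm short of closed, it slams. Over 2 rad/s, or 1.2 rad/s in the last 0.45 rad, is a slam.
- drill: Bystander: cordless drill standing on its battery, about 200 mm tall and 200 mm long. Origin under the battery.
- offcut: Bystander: light timber offcut 180 x 60 x 22 mm lying flat. Origin under its centre.
- screw_jar: Bystander: jar of 64 mm diameter, 85 mm tall, red cap. Origin under its centre.
There are look-alikes about, which are no part of the job. What is shaped like the bracket_left but black or purple is not meant.

How it is judged:
On the way, in this order (a step that is already met when the one before it is completed fails the run):
1. left bracket lies in the blue bay and right bracket in the yellow bay, let go, with the flap still open (x of bracket_left in the frame of blue_bay between -0.08 and 0.08 m and y of bracket_left in the frame of blue_bay between -0.06 and 0.06 m and z of bracket_left in the frame of blue_bay below 0.012 m and angle between each of bracket_left, bracket_right's own z axis and vertical below 0.15 rad and x of bracket_right in the frame of yellow_bay between -0.08 and 0.08 m and y of bracket_right in the frame of yellow_bay between -0.06 and 0.06 m and z of bracket_right in the frame of yellow_bay below 0.012 m and linear speed of each of bracket_left, bracket_right below 0.03 m/s and contact force between the fingers and bracket_left below 0.2 N and contact force between the fingers and bracket_right below 0.2 N and value of joint flap below 0.45 rad), for 0.2 s.
2. flap closed (value of joint flap above 1.625 rad), for 0.2 s.
At the end, for the whole second after the job is handed in: Left-hand bracket flat (within 0.15 rad), rib up, on the floor of the blue bay, right-hand bracket likewise in the yellow bay, both at rest; flap closed to within 0.025 rad and still (x of bracket_left in the frame of blue_bay between -0.08 and 0.08 m and y of bracket_left in the frame of blue_bay between -0.06 and 0.06 m and z of bracket_left in the frame of blue_bay below 0.012 m and angle between each of bracket_left, bracket_right's own z axis and vertical below 0.15 rad and x of bracket_right in the frame of yellow_bay between -0.08 and 0.08 m and y of bracket_right in the frame of yellow_bay between -0.06 and 0.06 m and z of bracket_right in the frame of yellow_bay below 0.012 m and linear speed of each of bracket_left, bracket_right below 0.03 m/s and value of joint flap above 1.625 rad and velocity of joint flap between -0.1 and 0.1 rad/s); the robot touches nothing.
It fails at once if the flap slams: it swings shut faster than 2 rad/s, or than 1.2 rad/s in the last 0.45 rad (velocity of joint flap above 2 rad/s or (value of joint flap above 1.2 rad and velocity of joint flap above 1.2 rad/s)).
It fails at once if the drill is disturbed: moved more than 20 mm or tipped (distance of drill from where it was at the start of the episode above 0.02 m or angle between drill's own z axis and vertical above 0.3 rad).
It fails at once if the offcut is disturbed: moved more than 20 mm or tipped (distance of offcut from where it was at the start of the episode above 0.02 m or angle between offcut's own z axis and vertical above 0.3 rad).
It fails at once if the screw jar is disturbed: moved more than 20 mm or tipped (distance of screw_jar from where it was at the start of the episode above 0.02 m or angle between screw_jar's own z axis and vertical above 0.3 rad).
It also fails if it takes over 72 s, if anything falls off the work surface, if the arm or the gripper's body presses on something with over 40 N, if the wrist force passes 120 N, or if a joint passes its speed limit or range.

## Working session

There is one attempt and no reset: what is moved stays moved. The work goes in short steps, each a Python script; the robot and the scene stay as the last script left them, time stands still between calls to the robot, and variables do not carry over. Pictures are saved under pics/ and viewed, at most 10 in all, crops included, and the job is handed in when it is done.

```bash
mkdir -p pics; cat > h.py <<'E'
import numpy as np, cv2
from station import env
def save(p,name,crop=None,scale=1):
    im=p["img"]
    if crop: x0,y0,x1,y1=crop; im=im[y0:y1,x0:x1]
    im=cv2.resize(im,None,fx=scale,fy=scale,interpolation=cv2.INTER_CUBIC)
    cv2.imwrite("pics/"+name,im[:,:,::-1])
def P(p):
    K=np.array([[p["fx"],0,p["cx"]],[0,p["fy"],p["cy"],],[0,0,1]]); return K@np.array(p["camera_from_world"])[:3]
def proj(p,X):
    q=P(p)@np.append(X,1); return q[:2]/q[2]
def onplane(p,uv,z):
    M=P(p); A=M[:,[0,1,3]].copy(); A[:,2]+=M[:,2]*z
    s=np.linalg.solve(A,[uv[0],uv[1],1]); return s[:2]/s[2]
def tri(p,a,q,b):
    X=cv2.triangulatePoints(P(p),P(q),np.array(a,float).reshape(2,1),np.array(b,float).reshape(2,1)); return (X[:3]/X[3]).ravel()
E
python3 - <<'E'
from h import *
import pickle
a=env.get_image("top"); b=env.get_image("side")
pickle.dump((a,b),open("first.pkl","wb"))
save(a,"top0.png",scale=1.25); save(b,"side0.png",scale=1.25)
for n,p in(("top",a),("side",b)):
    print(n,np.round(P(p),3).tolist())
    for q in("bracket_left","bracket_right","caddy","flap_bar","drill","offcut","screw_jar"):
        for r in env.look_for(q,p): print(n,q,np.round(r["rect"]),round(r["confidence"],2))
E
```

```text
top [[90.182, -502.928, -313.205, 551.957], [-452.085, -16.039, -299.468, 636.723], [0.221, 0.013, -0.975, 1.767]]
top bracket_left [257. 253.  33.  22.] 0.88
top bracket_left [317. 238.  26.  33.] 0.85
top bracket_left [273. 216.  30.  22.] 0.62
top bracket_right [270. 180.  38.  18.] 0.58
top caddy [382. 192.  69.  88.] 0.9
top flap_bar [405. 191.  21.  87.] 0.74
top drill [434. 259.  42.  62.] 0.59
top offcut [207. 187.  31.  48.] 0.81
top screw_jar [199. 253.  23.  21.] 0.91
side [[472.172, 142.429, -251.571, 316.443], [-41.323, -198.097, -443.901, 418.195], [0.096, 0.661, -0.745, 1.679]]
side bracket_left [302. 233.  25.  28.] 0.93
side bracket_left [319. 197.  14.  28.] 0.6
side bracket_left [385. 209.  26.  26.] 0.58
side bracket_left [279. 193.  15.  26.] 0.55
side bracket_right [350. 190.  16.  22.] 0.56
side caddy [355. 268.  90.  68.] 0.66
side flap_bar [361. 265.  85.  51.] 0.72
side flap_bar [357. 267.  86.  68.] 0.72
side drill [291. 323.  76.  51.] 0.87
side screw_jar [274. 154.  10.  24.] 0.87
side screw_jar [328. 154.  41.  13.] 0.67
```

View pictures.

View pics/top0.png

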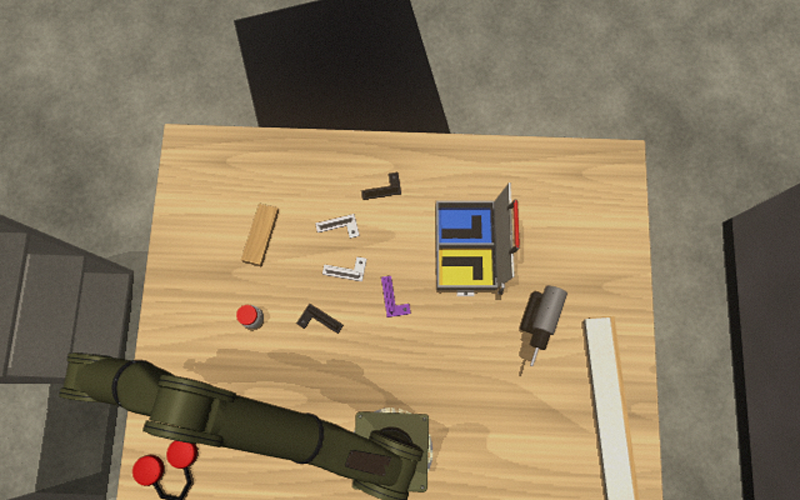

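View pics/side0.png

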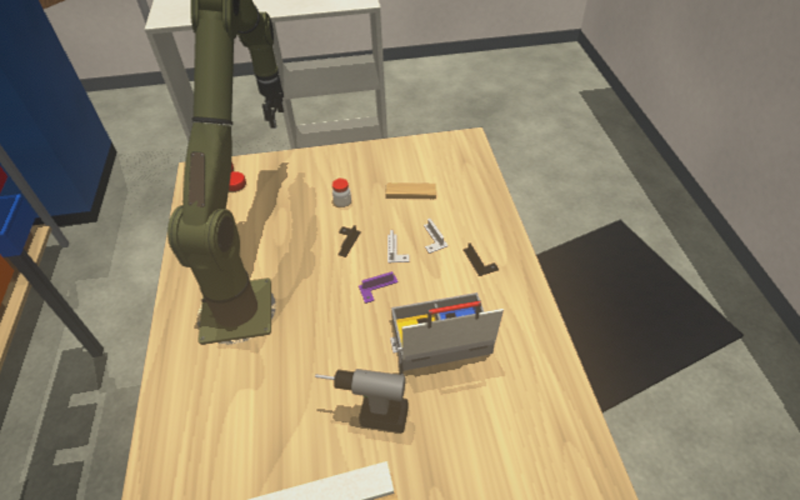

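```bash
python3 - <<'E'
from h import *
import pickle
a,b=pickle.load(open("first.pkl","rb"))
save(a,"crop0.png",(230,155,460,300),3.4)
E
```

```text
(no output)
```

View pics/crop0.png

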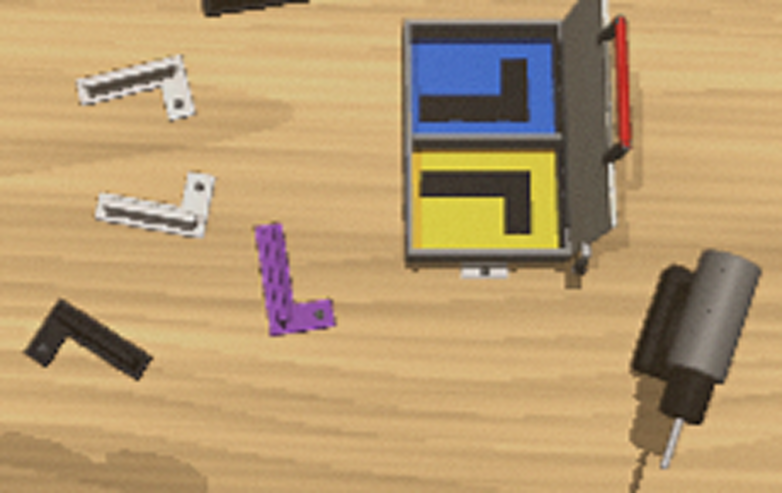

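Left-hand candidates are white (273,216) with its foot end to the right and its foot up/left, black (257,253), black (305,148) and purple (317,238). Only white (273,216) is mine. The right-hand one is white (270,180), with its foot pointing right/down. The caddy's blue bay is at about (372,180) and the yellow bay at (373,213). The flap stands open to the right, with the red bar at (413,180) in the top view. The drill at (434,259) and the strut at (402,232) are both near the -y end of the flap.

```bash
cat > fit.py <<'E'
from h import *
import pickle
from scipy.optimize import minimize
a,b=pickle.load(open("first.pkl","rb"))
def box(x0,x1,y0,y1,z0,z1): return np.array([[x,y,z] for x in(x0,x1) for y in(y0,y1) for z in(z0,z1)])
def sil(p,parts,pose,win,S=6):
    x,y,z,t=pose; R=np.array([[np.cos(t),-np.sin(t),0],[np.sin(t),np.cos(t),0],[0,0,1]])
    x0,y0,x1,y1=win; m=np.zeros(((y1-y0)*S,(x1-x0)*S),np.uint8)
    for B in parts:
        pts=np.array([proj(p,R@v+[x,y,z]) for v in B]); pts=(pts+.5-[x0,y0])*S-.5
        cv2.fillConvexPoly(m,cv2.convexHull(np.round(pts*16).astype(np.int32)),1,shift=4)
    return m.reshape(y1-y0,S,x1-x0,S).mean((1,3))
def fit(parts,obs,p0):
    f=lambda q:sum(((sil(p,parts,q,w)-m)**2).sum() for p,m,w in obs)
    for s in(1,.3):
        sim=np.vstack([p0]+[np.array(p0)+s*d for d in np.diag([.01,.01,.01,.15])])
        r=minimize(f,p0,method="Nelder-Mead",options=dict(initial_simplex=sim,xatol=1e-4,fatol=1e-2,maxiter=250)); p0=r.x
    return r.x,r.fun
def white(p,win):
    x0,y0,x1,y1=win; h=cv2.cvtColor(p["img"][y0:y1,x0:x1],cv2.COLOR_RGB2HSV)
    m=(h[...,1]<70)&(h[...,2]>60)
    m=cv2.morphologyEx(m.astype(np.uint8),cv2.MORPH_CLOSE,np.ones((3,3)))
    n,l,st,_=cv2.connectedComponentsWithStats(m); return (l==1+st[1:,4].argmax()).astype(float)
E
python3 - <<'E'
from fit import *
sgn={"L":1,"R":-1}
for k,wa,wb,foot in(("L",(252,200,298,230),(302,180,334,214),None),("R",(246,166,294,196),(332,172,364,208),None)):
    s=sgn[k]
    parts=[box(-.06,.06,-.015,.015,0,.005),box(.03,.06,*sorted((0,s*.055)),0,.005),box(-.05,.05,-.005,.005,0,.039)]
    obs=[(a,white(a,wa),wa),(b,white(b,wb),wb)]
    print(k,[m.sum() for _,m,_ in obs])
    c=onplane(a,((wa[0]+wa[2])/2,(wa[1]+wa[3])/2),0.01)
    best=min((fit(parts,obs,[*c,0,-1.57+d]) for d in(-.3,.3)),key=lambda r:r[1]); print(k,np.round(best[0],4),best[1])
# red bar
pts=[]
for p,w in((a,(395,150,425,215)),(b,(330,230,400,270))):
    x0,y0,x1,y1=w; im=p["img"][y0:y1,x0:x1].astype(int)
    m=(im[...,0]>110)&(im[...,1]<70)&(im[...,2]<70); v,u=np.nonzero(m); uv=np.c_[u+x0,v+y0].astype(float)
    (vx,vy,cx,cy)=cv2.fitLine(uv.astype(np.float32),cv2.DIST_L2,0,.01,.01).ravel()
    t=(uv-[cx,cy])@[vx,vy]; e=[np.array([cx,cy])+np.array([vx,vy])*q for q in(t.min()-.5,t.max()+.5)]; print(np.round(e,1),m.sum()); pts.append(e)
A,B=pts
if (A[0][1]<A[1][1])!=(B[0][0]>B[1][0]): B=B[::-1]
E=[tri(a,A[i],b,B[i]) for i in(0,1)]; print("bar",np.round(E,4),np.linalg.norm(E[0]-E[1]))
for uv in((348.8,160.9),(349.4,233.2),(399,232),(396,161)): print("rim",np.round(onplane(a,uv,.062),4))
for uv in((391/1.25,307/1.25),(480/1.25,295/1.25)): print("rim side",np.round(onplane(b,uv,.062),4))
for o in ("drill","screw_jar","offcut"): pass
E
```

```text
L [np.float64(364.0), np.float64(251.0)]
L [ 0.4967  0.1626  0.0033 -1.7196] 32.22376543209877
R [np.float64(341.0), np.float64(259.0)]
R [ 0.6472  0.1927  0.0042 -1.2909] 34.123456790123456
[[411.9 160.5]
 [413.4 197.5]] 109
[[345.5 249.9]
 [382.4 243.4]] 37
bar [[ 0.6515 -0.298   0.2835]
 [ 0.5339 -0.3022  0.2828]] 0.11771143939641994
rim [ 0.7084 -0.1054]
rim [ 0.4415 -0.1143]
rim [ 0.4525 -0.2902]
rim [ 0.7145 -0.2783]
rim side [ 0.4585 -0.1113]
rim side [ 0.7198 -0.115 ]
```

```bash
cat > g.py <<'E'
from h import *
from scipy.spatial.transform import Rotation as Ro
def rot(yaw,flip=0):   # tool down, closing line across a rib of direction yaw
    yaw+=np.pi*flip
    x=np.array([np.cos(yaw),np.sin(yaw),0]); z=np.array([0,0,-1.]); y=np.cross(z,x)
    q=Ro.from_matrix(np.c_[x,y,z]).as_quat(); return [float(q[3]),*map(float,q[:3])]
E
python3 - <<'E'
from fit import *
from g import *
for k,s,wa,wb,p0 in(("L",1,(252,200,298,230),(302,180,334,214),[.4967,.1626,-1.72]),("R",-1,(246,166,294,196),(332,172,364,208),[.6472,.1927,-1.29])):
    parts=[box(-.06,.06,-.015,.015,0,.005),box(.03,.06,*sorted((0,s*.055)),0,.005),box(-.05,.05,-.005,.005,0,.039)]
    obs=[(a,white(a,wa),wa),(b,white(b,wb),wb)]
    for o in(obs,obs[:1],obs[1:]):
        f=lambda q:sum(((sil(p,parts,[q[0],q[1],0,q[2]],w)-m)**2).sum() for p,m,w in o)
        r=minimize(f,p0,method="Nelder-Mead",options=dict(initial_simplex=np.vstack([p0,*(np.array(p0)+np.diag([.008,.008,.1]))]),xatol=1e-4,fatol=.01)); print(k,np.round(r.x,4),r.fun)
# black outlines on the floor, top view, z=.006
for k,s,w in(("blue",1,(350,163,396,197)),("yellow",-1,(350,198,396,230))):
    x0,y0,x1,y1=w; h=cv2.cvtColor(a["img"][y0:y1,x0:x1],cv2.COLOR_RGB2HSV)
    m=(h[...,2]<70).astype(np.uint8); n,l,st,ce=cv2.connectedComponentsWithStats(m,connectivity=4)
    print(k,st[1:].tolist())
    for c in range(1,n):
        if 60<st[c,4]<600:
            mm=(l==c).astype(float); parts=[box(-.06,.06,-.015,.015,0,0),box(.03,.06,*sorted((0,s*.055)),0,0)]
            c0=onplane(a,(ce[c]+[x0,y0]),.006); p0=[*c0,-1.535]
            f=lambda q:((sil(a,parts,[q[0],q[1],.006,q[2]],w)-mm)**2).sum()
            r=minimize(f,p0,method="Nelder-Mead",options=dict(initial_simplex=np.vstack([p0,*(np.array(p0)+np.diag([.015,.015,.1]))]),xatol=1e-4,fatol=.01)); print(k,np.round(r.x,4),r.fun,mm.sum())
# caddy walls: colour transitions along the front-to-back row in the top view
for col in(365,375,385): print(col,[tuple(map(int,a["img"][r,col])) for r in range(158,238)][::1][0:8],'...',[tuple(map(int,a["img"][r,col])) for r in range(192,202)],[tuple(map(int,a["img"][r,col])) for r in range(226,238)])
C=np.array([.583,-.196])
for name,X in(("L",(.4967,.1626,.2)),("L",(.4967,.1626,.01)),("R",(.6472,.1927,.01)),("P",(.64,-.196,.018)),("P",(.52,-.196,.018)),("P",(.52,-.196,.2)),("bar",(.59,-.30,.264)),("bar",(.59,-.30,.38)),("bar",(.585,-.06,.046))):
    for fl in(0,1):
        y={"L":-1.72,"R":-1.29,"P":-1.535,"bar":-1.535+np.pi/2}[name]
        q=env.ik(X,rot(y,fl)); print(name,fl,None if q is None else np.round(q,2))
E
```

```text
L [ 0.4973  0.1636 -1.7167] 38.51234567901235
L [ 0.4963  0.1624 -1.7094] 8.98070987654321
L [ 0.4992  0.1663 -1.7219] 7.210648148148149
R [ 0.6476  0.194  -1.287 ] 42.61728395061729
R [ 0.6468  0.1931 -1.2846] 9.114969135802472
R [ 0.65    0.1965 -1.2933] 9.1195987654321
blue [[1, 0, 45, 31, 181], [4, 10, 31, 18, 299], [45, 33, 1, 1, 1]]
blue [ 0.7259 -0.2107 -1.5387] 85.3804012345679 181.0
blue [ 0.6273 -0.1865 -1.5335] 28.608796296296294 299.0
yellow [[3, 0, 1, 1, 1], [43, 0, 3, 13, 23], [4, 8, 32, 18, 298], [45, 15, 1, 15, 15]]
yellow [ 0.5427 -0.1896 -1.5335] 28.979938271604937 298.0
365 [(204, 169, 116), (209, 171, 118), (189, 165, 131), (164, 157, 148), (81, 76, 70), (62, 55, 49), (60, 53, 47), (61, 52, 42)] ... [(70, 108, 198), (72, 110, 201), (128, 139, 165), (135, 130, 125), (73, 67, 59), (54, 50, 46), (75, 66, 50), (129, 96, 42), (211, 197, 66), (218, 204, 71)] [(217, 204, 69), (218, 205, 63), (172, 164, 143), (141, 132, 131), (74, 68, 58), (60, 53, 42), (101, 87, 66), (105, 88, 67), (166, 147, 120), (200, 177, 145), (207, 184, 150), (207, 172, 123)]
375 [(210, 176, 125), 
[... 1116 characters left out ...]
.05  0.2  -0.51]
R 0 [ 0.01  1.15 -0.76  1.5   0.95  0.89  2.34]
R 1 [-0.32  1.04 -0.07  1.52  0.12  0.58 -0.17]
P 0 [ 0.67  1.2  -0.96  1.52  1.1   1.03  2.59]
P 1 [ 0.34  1.03 -0.21  1.54  0.32  0.61 -0.  ]
P 0 [ 0.66  1.02 -0.67  1.89  1.08  0.65  2.47]
P 1 [ 0.35  0.93 -0.13  1.91  0.33  0.32 -0.01]
P 0 [-0.26  0.91  1.09  1.84 -0.95  1.02 -1.87]
P 1 [ 0.3   0.64 -0.04  1.82  0.04  0.69  0.28]
bar 0 [ 0.11  0.78  0.6   1.43 -0.46  1.08 -0.74]
bar 1 [ 0.56  0.72 -0.31  1.4   0.23  1.06  1.81]
bar 0 [ 0.04  0.73  0.83  1.24 -0.53  1.38 -0.71]
bar 1 [ 0.41  0.62 -0.01  1.22  0.01  1.3   2.  ]
bar 0 [-0.12  0.93  0.25  1.82 -0.47  0.45 -1.08]
bar 1 [ 0.34  0.97 -0.57  1.79  0.83  0.64  0.88]
```

```bash
cat >> g.py <<'E'
def st(tag=""):
    s=env.read_state(); print(tag,"t%.1f"%s["clock"],"tcp",np.round(s["tcp_pos"],4),"F",np.round(s["force"],1),"op %.4f ff %s"%(s["opening"],np.round(s["finger_force"],1)))
    return s
def pick(x,y,yaw,dx=.005,z=.010):
    c=np.array([x+dx*np.cos(yaw),y+dx*np.sin(yaw)]); r=rot(yaw,1)
    env.reach([*c,.12],r); env.move_straight([*c,z],rate=.12); env.close(); st("closed")
    env.move_straight([*c,.16],rate=.2); st("lifted")
E
python3 - <<'E'
from fit import *
from g import *
for r in(161.2,194.9,228.9): print(np.round(onplane(a,(370,r),.062),4))
M=np.array(a["camera_from_world"]); print("cam",-M[:3,:3].T@M[:3,3])
pick(.4970,.1632,-1.716)
p=env.get_image("side"); q=env.get_image("top"); pickle.dump((q,p),open("held.pkl","wb"))
im=np.hstack([p["img"][130:300,260:420],q["img"][130:300,250:430]])
cv2.imwrite("pics/held.png",cv2.resize(im,None,fx=2.2,fy=2.2)[:,:,::-1])
E
```

```text
[ 0.7102 -0.1831]
[ 0.5836 -0.1851]
[ 0.4597 -0.1871]
cam [ 0.18182556 -0.02386917  1.85296799]
closed t4.6 tcp [0.4964 0.1583 0.0102] F [-0.6 -0.3  4. ] op 0.0090 ff 59.1
lifted t5.5 tcp [0.4953 0.158  0.1591] F [-0.6 -0.4 -2.4] op 0.0096 ff 58.4
```

View pics/held.png

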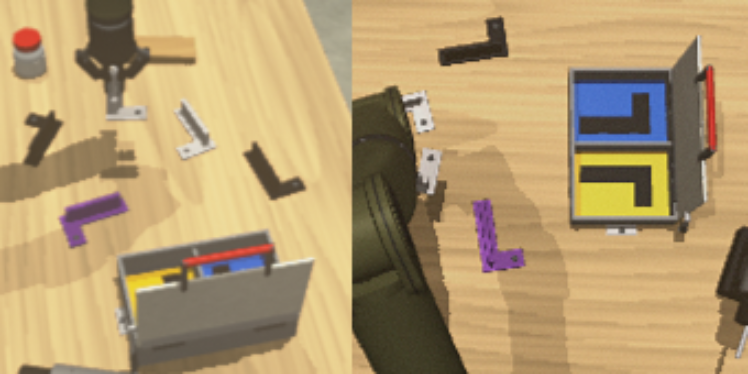

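The left bracket is held by its rib: side crop (117,110), hanging level. The caddy, flap and other brackets are untouched.

```bash
cat >> g.py <<'E'
YC=-1.535; C=np.array([.5855,-.196]); xc=np.array([np.cos(YC),np.sin(YC)]); yc=np.array([-xc[1],xc[0]])
def place(by,bx=-.001,off=0.):
    c=C+(by+off)*yc+bx*xc; r=rot(YC,1)
    env.reach([*c,.16],r); env.move_straight([*c,.05],rate=.15)
    print(env.move_straight([*c,.014],rate=.04,f_stop=6)); s=st("down")
    env.open(); s=st("open")
E
python3 - <<'E'
from g import *
place(.0625)
E
```

```text
True
down t8.7 tcp [ 0.6474 -0.1926  0.0163] F [-0.6  0.4  4.2] op 0.0092 ff 59.4
open t9.4 tcp [ 0.6462 -0.1923  0.0153] F [ 0.1  0.7 -0.1] op 0.0853 ff 0.0
```

```bash
python3 - <<'E'
from g import *
s=env.read_state(); x,y,_=s["tcp_pos"]
env.move_straight([x,y,.16],rate=.2)
pick(.6474,.1937,-1.287)
place(-.0625)
s=env.read_state(); x,y,_=s["tcp_pos"]
env.move_straight([x,y,.16],rate=.2)
env.reach([.50,.05,.3],rot(YC,1)); st()
p=env.get_image("side"); q=env.get_image("top")
im=np.hstack([p["img"][200:300,300:420],q["img"][140:240,330:450]])
cv2.imwrite("pics/placed.png",cv2.resize(im,None,fx=3.3,fy=3.3)[:,:,::-1])
E
```

```text
closed t13.4 tcp [0.649  0.189  0.0102] F [0.2 0.2 1.2] op 0.0093 ff 59.2
lifted t14.3 tcp [0.6476 0.1885 0.1586] F [-0.9 -1.2 -3.3] op 0.0090 ff 58.6
True
down t17.5 tcp [ 0.5226 -0.1971  0.0161] F [-0.2  0.6  5. ] op 0.0088 ff 59.8
open t18.2 tcp [ 0.5218 -0.1968  0.0155] F [-0.1 -0.6  0.3] op 0.0852 ff 0.0
 t20.2 tcp [0.4999 0.0482 0.2991] F [ 0.4 -1.5 -0.3] op 0.0852 ff 0.0
```

View pics/placed.png

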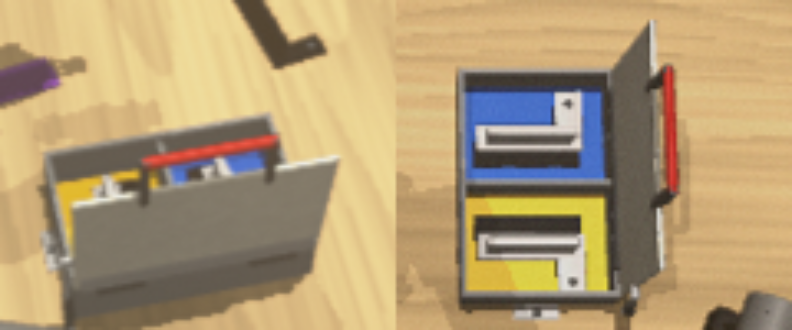

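Both brackets lie flat and rib up in the right bays: the left one at crop (530,135), the right one at (530,250). The flap is still open, with the red bar at (670,130) in the crop. Next I grip the bar.

```bash
cat >> g.py <<'E'
R=.222
def arc(H,th): return np.array([*(H+R*np.sin(.08-th)*xc), .065+R*np.cos(.08-th)-.019])
E
python3 - <<'E'
from g import *
b=np.array([.592,-.3001]); r=rot(YC+np.pi/2,1)
H=b-R*np.sin(.08)*xc
for fl in(0,1): print(fl,[None if (q:=env.ik(arc(H,t),rot(YC+np.pi/2,fl))) is None else np.round(q,2).tolist() for t in(0,.8,1.65)])
env.move_straight([.50,.05,.40],rate=.2)
env.reach([*b,.39],r); st("above")
print(env.move_straight([*b,.266],rate=.1,f_stop=8)); st("down")
env.close(); st("closed")
p=env.get_image("side"); q=env.get_image("top")
im=np.hstack([p["img"][160:300,290:430],q["img"][140:280,330:470]])
cv2.imwrite("pics/grip.png",cv2.resize(im,None,fx=2.8,fy=2.8)[:,:,::-1])
E
```

```text
0 [[0.22, 0.73, 0.36, 1.41, -0.28, 1.05, -0.9], [-0.03, 0.7, 0.32, 1.68, -0.28, 0.81, -1.12], [-0.08, 0.92, 0.18, 1.82, -0.35, 0.43, -1.19]]
1 [[0.65, 0.74, -0.49, 1.38, 0.36, 1.11, 1.71], [0.42, 0.71, -0.49, 1.65, 0.41, 0.88, 1.38], [0.22, 0.92, -0.35, 1.8, 0.58, 0.52, 1.09]]
above t22.7 tcp [ 0.5922 -0.2989  0.3896] F [-0.7  0.7 -0.1] op 0.0851 ff 0.0
False
down t24.1 tcp [ 0.5925 -0.3002  0.2668] F [0.9 0.2 0.2] op 0.0857 ff 0.0
closed t24.8 tcp [ 0.592  -0.2998  0.2662] F [-0.3  1.5  1.3] op 0.0102 ff 58.4
```

View pics/grip.png

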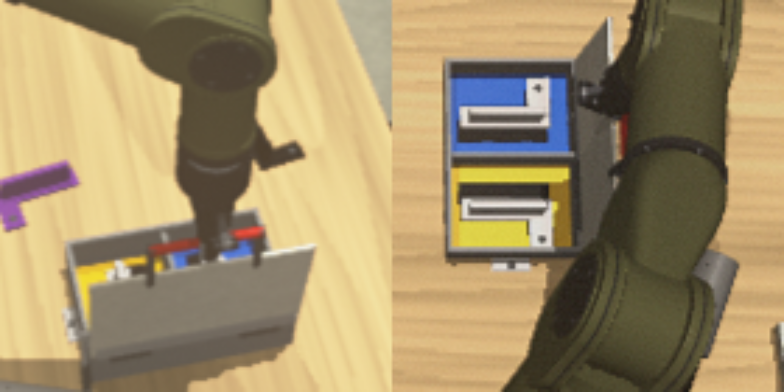

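The fingers straddle and grip the red bar at its middle, around crop (215,245). Brackets and flap are undisturbed, and the arm passes well above the drill. I start swinging the flap.

```bash
python3 - <<'E'
from g import *
b=env.read_state()["tcp_pos"][:2]; H=np.array(b)-R*np.sin(.08)*xc; np.save("H.npy",H); print(H)
for t in np.arange(.1,1.11,.1):
    env.move_straight(arc(H,t),rate=.08); s=st("%.1f"%t); F=np.array(s["force"])
    a=.08-t; print("   radial %.1f tang(closing) %.1f op"%(F[:2]@xc*np.sin(a)+F[2]*np.cos(a), -F[:2]@xc*np.cos(a)+F[2]*np.sin(a)))
    if np.linalg.norm(F)>35: break
E
```

```text
[ 0.59138419 -0.28206088]
0.1 t25.3 tcp [ 0.5912 -0.2776  0.2674] F [ 1.9 -2.  -5.2] op 0.0100 ff 58.6
   radial -5.3 tang(closing) -1.9 op
0.2 t25.7 tcp [ 0.5904 -0.2557  0.2664] F [ 1.7 -2.1 -3.3] op 0.0101 ff 58.7
   radial -3.6 tang(closing) -1.7 op
0.3 t26.2 tcp [ 0.5895 -0.232   0.263 ] F [-1.   0.5  4.4] op 0.0095 ff 59.2
   radial 4.4 tang(closing) -0.5 op
0.4 t26.6 tcp [ 0.5889 -0.2113  0.2576] F [-4.   2.2  7.9] op 0.0096 ff 59.4
   radial 8.3 tang(closing) -0.2 op
0.5 t27.0 tcp [ 0.5882 -0.1909  0.2493] F [-2.9  4.4  8. ] op 0.0099 ff 60.2
   radial 9.2 tang(closing) 0.8 op
0.6 t27.4 tcp [ 0.5874 -0.1715  0.2389] F [-2.7  4.7  6.2] op 0.0100 ff 60.8
   radial 7.7 tang(closing) 1.1 op
0.7 t27.9 tcp [ 0.5868 -0.1519  0.2265] F [-1.7  5.1  2.9] op 0.0102 ff 60.4
   radial 5.4 tang(closing) 2.5 op
0.8 t28.3 tcp [ 0.5862 -0.1351  0.2127] F [-1.7  5.   1.2] op 0.0102 ff 60.9
   radial 4.3 tang(closing) 3.0 op
0.9 t28.7 tcp [ 0.5857 -0.1198  0.1974] F [-1.6  4.9  0.5] op 0.0102 ff 61.5
   radial 4.0 tang(closing) 3.0 op
1.0 t29.1 tcp [ 0.5852 -0.1058  0.1806] F [-0.4  4.8  0. ] op 0.0099 ff 62.0
   radial 3.8 tang(closing) 2.9 op
1.1 t29.6 tcp [ 0.5847 -0.0935  0.1625] F [-1.3  5.5 -1.6] op 0.0101 ff 62.6
   radial 3.9 tang(closing) 4.3 op
```

```bash
python3 - <<'E'
from g import *
H=np.load("H.npy")
def show(tag):
    s=st(tag); return s
for t in(1.2,1.3,1.4,1.5,1.58):
    env.move_straight(arc(H,t),rate=.05); F=np.array(show("%.2f"%t)["force"])
    if np.linalg.norm(F)>35: raise SystemExit
e=arc(H,1.65); e[2]-=.015
print(env.move_straight(e,rate=.03,f_stop=25)); env.dwell(.3); show("end")
p=env.get_image("side"); save(p,"closed.png",(290,150,450,300),3.5)
E
```

```text
1.20 t30.2 tcp [ 0.5843 -0.0824  0.1428] F [ 0.1  6.1 -3.7] op 0.0097 ff 62.2
1.30 t30.8 tcp [ 0.584  -0.0733  0.1222] F [-0.4  5.8 -5.3] op 0.0100 ff 61.3
1.40 t31.3 tcp [ 0.5838 -0.0665  0.1009] F [-1.   6.4 -6.1] op 0.0098 ff 60.4
1.50 t31.9 tcp [ 0.5836 -0.062   0.079 ] F [-0.6  6.9 -6.4] op 0.0098 ff 59.6
1.58 t32.4 tcp [ 0.5835 -0.06    0.0612] F [-0.7  6.3 -7.4] op 0.0100 ff 58.8
True
end t33.4 tcp [ 0.5835 -0.0594  0.047 ] F [-0.7  0.3  6.8] op 0.0096 ff 61.0
```

View pics/closed.png

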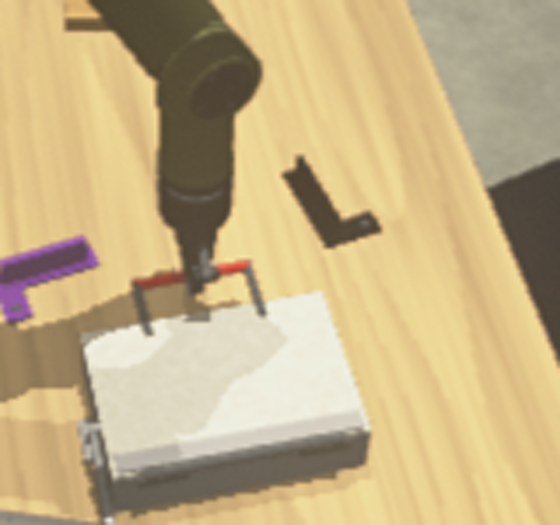

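The flap looks flat on the caddy, and the tool force has reversed, so it now presses on the stop. I confirm with one more gentle push, then let go.

```bash
python3 - <<'E'
from g import *
s=env.read_state(); x,y,z=s["tcp_pos"]
print(env.move_straight([x,y,z-.008],rate=.02,f_stop=15)); s=st("push"); env.dwell(.3); s=st("push")
F=s["force"][2]
if F<12: raise SystemExit("not firm")
env.open(); st("open"); x,y,z=s["tcp_pos"]
env.move_straight([x,y,.2],rate=.15)
env.reach([.5,.15,.35],rot(YC+np.pi/2,1)); st("clear")
p=env.get_image("side"); save(p,"final.png",(200,130,450,330),3)
E
```

```text
True
push t33.6 tcp [ 0.5835 -0.0594  0.0471] F [-1.4 -0.3  6.8] op 0.0096 ff 61.1
push t33.9 tcp [ 0.5835 -0.0594  0.0471] F [-0.7 -0.2  6.1] op 0.0100 ff 61.1not firm
```

```bash
python3 - <<'E'
from g import *
s=env.read_state(); x,y,z=s["tcp_pos"]
env.move_straight([x,y,z-.002],rate=.02); env.dwell(.3); s=st("push")
F=s["force"][2]
if F<9: raise SystemExit("not firm")
env.open(); st("open")
env.move_straight([x,y,.2],rate=.15)
env.reach([.5,.15,.35],rot(YC+np.pi/2,1)); st("clear")
p=env.get_image("side"); save(p,"final.png",(200,130,450,330),3)
E
```

```text
push t34.6 tcp [ 0.5835 -0.0594  0.047 ] F [-5.8  5.8 10.4] op 0.0098 ff 61.5
open t35.3 tcp [ 0.5832 -0.0536  0.0445] F [-1.2  9.3 -2.1] op 0.0854 ff 4.0
clear t37.5 tcp [0.5004 0.148  0.3489] F [-0.3 -0.5  0.7] op 0.0854 ff 0.0
```

View pics/final.png

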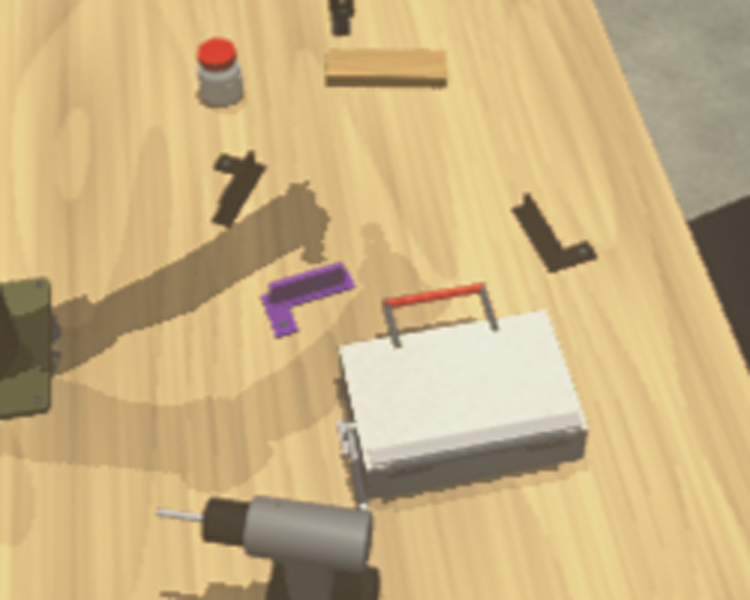

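The flap lies fully shut with its bar at crop (435,295). The drill, offcut and jar stand where they were, and the arm is clear.

```bash
python3 -c "
from h import *
print(env.close_job())"
```

```text
the job is handed in; nothing more can be done
None
```

I handed the job in with both brackets flat and rib up in their bays (left in blue, right in yellow), the flap held by its bar until it was shut and then released, and the drill, offcut and jar where they were; the hand-in returned no verdict.

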